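# Proof-check a clamp screw with a torque key

### The job

Check that the clamp screw of the flange jig holds its torque: take the torque key with the orange handle from its blue stand, seat it fully over the brass wing of the screw, twist the handle clockwise (seen from above) until the needle stands in the green band, and keep it there for two seconds. Neither let the needle run into the red nor let the screw itself turn: the red witness marks must stay in line. Then put the key back in its stand, upright and fully down, let go of it, and leave the glassware alone.

Things in the scene. Friction and masses are not known exactly. Their poses are not given: they have to be found in the camera images.
- key: Torque key, loose, 0.2 to 0.35 kg, 112 tall, upright in its stand at the start. Origin: centre of the socket's underside; z up the shaft, x along the socket. Steel socket 43 (x) by 19 by 23 high, its pocket 33 (x) by 9, 17 deep. White scale plate out to -y, 56 from the axis, 48 to 51 up: black zero mark, green band, red zone. May be used or stowed turned by half a turn.
- key_needle (a joint): Needle of the key over its scale, rad, positive clockwise seen from above: the torque that the handle puts on the socket, through a spring of 4 N m/rad that brings it back to 0. Green band 0.10 to 0.15 rad (0.4 to 0.6 N m), red from 0.20 rad (0.8 N m).
- key_grip (a point): Centre of the orange handle, on the key's axis, 100 above its origin: a bar 90 long (x of this frame), 16 wide (y), 24 high, hub 18 across from 9 below it; grip it from above across its width. Its ratchet turns on the socket against 0.03 N m: clockwise it idles 0 to 0.6 rad (unseen, varies) before it drives, and idles again when turned back. At the start it lies up to 0.9 rad off the key's x.
- jig: Clamp jig, fixed to the worktop: aluminium base 130 (x) by 100 (y) by 10 and, over two blank flanges, a grey strap 128 by 54 with its top 52 above the base's underside. Origin: centre of the underside. The wing of the untouched screw lies along its x.
- screw_seat (a point): Centre of the top of the screw's steel collar (48 across), 58 above the worktop, on its vertical axis; turns with the screw. On it the brass wing: 30 (x) by 6 (y) by 15 high, top rounded. When seated, the key's underside rests on the collar, its x along the wing's (either way round), 1.5 to spare on every side: about 0.1 rad of play each way.
- screw (a joint): Turn of the screw from its tight position, rad, positive clockwise from above; 0 at the start. It stays put up to about 1 N m and slips beyond. Red witness marks on collar and strap show 0.
- stand: Key stand, fixed to the worktop: grey foot 110 (x) by 80 (y), blue block 67 by 43, top 28 above the worktop. Origin: centre of the underside; the well's long side lies along x.
- stand_well (a point): Centre of the floor of the stand's well, 9 above the worktop. The well is 49 (x) by 25 (y) and 19 deep; the key's socket stands in it with 3 to spare on every side, either way round.
- vial: Bystander, loose: small amber glass vial with white cap, 22 across, 53 tall. Origin: centre of its underside.
- amber_bottle: Bystander, loose: amber screw-cap bottle, 49 across, 101 tall. Origin: centre of its underside.
- beaker: Bystander, loose: clear beaker, 52 across, 68 tall. Origin: centre of its underside.

How it is judged:
On the way, in this order (a step that is already met when the one before it is completed fails the run):
1. the key is seated fully over the wing of the screw (horizontal distance between key and screw_seat below 0.004 m and z of key in the frame of screw_seat below 0.003 m and angle between key's own z axis and vertical below 0.06 rad and angle between the x axis of key and the x axis of screw_seat, either way round below 0.2 rad), for 0.2 s.
2. the needle is held in the green band with the key seated and the screw not turning (all of step 1 and value of joint screw between -0.05 and 0.05 rad and value of joint key_needle between 0.09 and 0.16 rad), for 1.5 s.
At the end, for the whole second after the job is handed in: The key stands upright in its stand (within 8 mm of the well's centre, underside within 3 mm of its floor, tilt under 0.08 rad), released and at rest; the screw is within 0.05 rad of where it was (horizontal distance between key and stand_well below 0.008 m and z of key in the frame of stand_well below 0.003 m and angle between key's own z axis and vertical below 0.08 rad and linear speed of key below 0.02 m/s and value of joint screw between -0.05 and 0.05 rad); the robot touches nothing.
It fails at once if the needle runs into the red (twist over 0.20 rad) (value of joint key_needle above 0.2 rad).
It fails at once if the screw turns by more than 0.05 rad (not (value of joint screw between -0.05 and 0.05 rad)).
It fails at once if glassware is moved by more than 30 mm (distance of any of vial, amber_bottle, beaker from where it was at the start of the episode above 0.03 m).
It also fails if it takes over 72 s, if anything falls off the work surface, if the arm or the gripper's body presses on something with over 40 N, if the wrist force passes 120 N, or if a joint passes its speed limit or range.

### The arm

A 6-joint arm with a two-finger parallel gripper is mounted at the origin on a cart in front of the work surface, level with it; the furniture and walls round the work are solid. World frame = base frame: x ahead of the robot, y to its left, z up, the work surface at z = 0. Lengths are in m, angles in rad, forces in N, time in s.
With the tool pointing down it reaches from about 0.4 to 0.825 m from the base axis. Payload 7 kg.
Tool frame: the origin (TCP) lies between the finger pads; the fingertips stand 8 mm ahead of it and the grasp point (between the pads) lies 11 mm behind it (arm.finger_overhang is the distance from the TCP to the fingertips, in m); z points along the fingers, y is the line along which they close (so a half turn about z gives the same grasp; the last joint's range is limited). The gripper opens to 88 mm and grips with 3 to 60 N. Pads are 19 mm wide; open, the fingers measure 130 mm over their backs; the gripper's body (78 mm by 193 mm) begins 47 mm behind the grasp point.
Start: joints at [-1.036, 0.359, 0.012, 0, -1.224, -0.288], TCP at [0.165, -0.655, 0.212] pointing down, gripper open.
Joint ranges: [-3.07, 3.07], [-1.43, 2.12], [-1.02, 1.25], [-3.03, 1.67], [-3.05, -0], [-3.03, 3.03]. Speed limits (rad/s): [2.39, 2.39, 3.01, 3.14, 3.14, 3.14].

### API

Orientations are given as [roll, pitch, yaw] about the fixed x, y, z axes, in that order (R = Rz(yaw) Ry(pitch) Rx(roll)).
In Python, from station import arm gives the robot as it stands.
- The arm moves only by the tool move_arm, never from a script. Its argument "rows" is text: rows parted by semicolons, each of 7 numbers parted by spaces: the turn, a rotation vector about the tool's x, y, z in degrees, then the shift along the tool's x, y, z in m, then the finger opening in m, from 0 to 0.0876. A call has 1 to 8 rows; each row shifts and turns the commanded pose from where the row before left it, along the tool's axes as they then stand; what a row does not reach is not made up. A row lasts 1/8 s, in which the tool goes at most 62.5 mm and 10.7 degrees, less where a joint would pass 70% of its speed; a pose out of reach is approached as far as the arm can. A call is refused whole if a number of a shift passes 0.0625 or a number of a turn 10.7, either way. A call with a gripper value outside its range is refused whole. The fingers move at their own pace and stop on an object; "squeeze" is the grip in N (left out, the last holds). Time passes only in rows, so rows that do not move let the fingers close. It gives the time, the measured TCP pose, the force, the opening and the grip force at its end, in the units of the state.
- arm.get_state(): the state, without advancing time (a new reading comes with each control period).
- arm.grab_frame(name): name is "side" or "top"; returns (picture, depth): 420x560x3 uint8, blue, green, red; 420x560 float32, m along the optical axis (not along the pixel's ray), 0 where there is no reading.
- arm.camera_model(name): a dict with "mtx" (3x3 intrinsics, pixels), "camera_from_world" (4x4, takes a point from world to camera coordinates). Camera axes: x right, y down, z forward; pixel columns grow to the right and rows downward; lengths in m; the calibration is good to about 2 mm. A picture is of the moment at which its call begins. camera_model takes no time and is no camera call.
- arm.job_done(): hands the job in; it is judged then, once.
The state is a dict: "t": time; "q": joint angles; "qd": joint speeds; "joint_efforts": joint torques, N m; "eef_pos": TCP position; "ee_rot": TCP orientation; "force": force on the tool from outside, world axes, zero at the start; "moment": the same for the moment, N m; "width": finger opening in m; "gripper_force": force on a finger pad.
Only numpy, scipy, OpenCV 4.12 (cv2) and the standard library are available. Lean on these libraries where they do the work, as an engineer would, in place of code of your own. Each camera call takes 0.05 s, during which the arm holds its last target. There are 200 camera calls.

## Working session

There is one attempt and no reset: what is moved stays moved. The work goes in short steps, Python scripts to look and compute and a tool call to move; the robot and the scene stay as the last step left them, time stands still between calls to the robot, and variables do not carry over. Pictures are saved under pics/ and viewed, at most 13 in all, crops included, and the job is handed in when it is done.

Besides the shell and the picture viewer there is one more tool, called after "Call:" in YAML: its name, and indented under it one key for each argument. move_arm: Moves the arm, as the interface text tells. Its arguments: {"type":"object","properties":{"rows":{"type":"string"},"squeeze":{"type":"number"}},"required":["rows"]}

```bash
ls; mkdir -p pics; cat > h.py <<'E'
import numpy as np, cv2
from station import arm
def cam(n):
    m=arm.camera_model(n); return np.array(m["mtx"]),np.array(m["camera_from_world"])
def plane(n,uv,z):
    K,T=cam(n); uv=np.atleast_2d(np.array(uv,float)); R,t=T[:3,:3],T[:3,3]
    c=-R.T@t; d=np.c_[uv,np.ones(len(uv))]@np.linalg.inv(K).T@R
    return c+d*((z-c[2])/d[:,2])[:,None]
def cloud(n,depth):
    K,T=cam(n); v,u=np.indices(depth.shape); p=np.stack([u,v,np.ones_like(u)],-1)@np.linalg.inv(K).T*depth[...,None]
    return (p-T[:3,3])@T[:3,:3]
def proj(n,P):
    K,T=cam(n); p=(np.atleast_2d(P)@T[:3,:3].T+T[:3,3])@K.T; return p[:,:2]/p[:,2:]
E
python3 - <<'E'
from h import *
for n in("top","side"):
    p,d=arm.grab_frame(n); cv2.imwrite(f"pics/{n}0.png",p); np.savez(f"{n}0.npz",p=p,d=d)
    K,T=cam(n); print(n,K.round(1).tolist(),(-T[:3,:3].T@T[:3,3]).round(3),T[:3,:3].round(2).tolist())
s=arm.get_state(); print(s["eef_pos"],s["ee_rot"],s["force"],s["t"],s["width"])
E
```

```text
pics
top [[465.1, 0.0, 278.7], [0.0, 465.1, 212.4], [0.0, 0.0, 1.0]] [0.554 0.247 1.005] [[0.0, -1.0, -0.01], [-1.0, -0.0, -0.02], [0.02, 0.01, -1.0]]
side [[535.4, 0.0, 274.4], [0.0, 535.4, 202.0], [0.0, 0.0, 1.0]] [0.577 1.078 0.584] [[-1.0, -0.02, 0.02], [-0.02, 0.51, -0.86], [0.01, -0.86, -0.51]]
[ 0.16475612 -0.65411157  0.21093136] [ 3.14012838e+00 -1.32115464e-04 -2.89489004e+00] [-0.31921223 -0.00915821  1.01339949] 0.1 0.08757647681942093
```

View pics/top0.png

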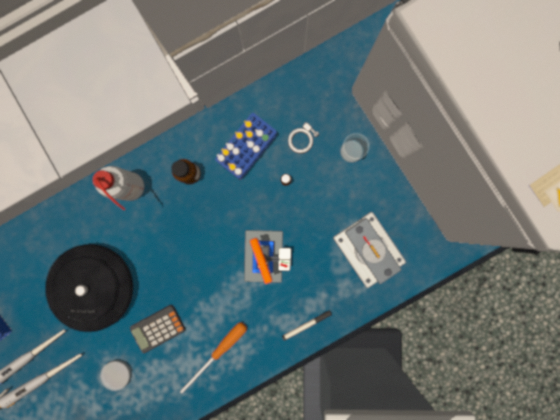

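View pics/side0.png

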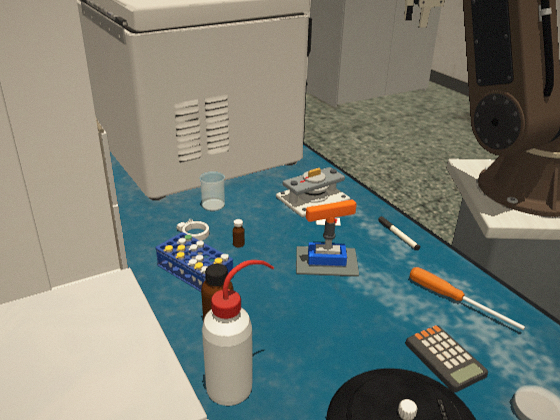

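The top view shows the key in its stand at about (261,260), its scale plate at (285,260), and the jig at (370,250) with the wing at about (371,245). The vial is at (286,179), the bottle at (185,171) and the beaker at (353,148). Next I'll measure them.

```bash
cat > seg.py <<'E'
from h import *
def rect(mask,n,z,minA=20):
    cs,_=cv2.findContours(mask.astype(np.uint8),cv2.RETR_EXTERNAL,cv2.CHAIN_APPROX_NONE)
    out=[]
    for c in cs:
        if cv2.contourArea(c)<minA: continue
        P=plane(n,c[:,0,:],z)[:,:2]; r=cv2.minAreaRect((P*1000).astype(np.float32))
        (w,h),a=r[1],r[2]
        if h>w: w,h,a=h,w,a+90
        out.append((np.round(r[0],1),round(w,1),round(h,1),round((a+90)%180-90,1),cv2.boundingRect(c)))
    return out
E
python3 - <<'E'
from seg import *
f=np.load("top0.npz"); p,d=f["p"],f["d"]; hsv=cv2.cvtColor(p,cv2.COLOR_BGR2HSV)
H,S,V=[hsv[...,i].astype(int) for i in range(3)]
roi=np.zeros(H.shape,bool); roi[195:300,235:415]=1
C=cloud("top",d)
om=(H<12)&(S>180)&(V>150)&roi; print("orange",rect(om,"top",.121)); 
k=om&(np.indices(H.shape)[1]<300); print("z handle",np.percentile(C[k][:,2],[5,50,95]))
bl=(H>105)&(H<128)&(S>170)&(V>90)&roi; print("blue",rect(bl,"top",.028))
gy=(S<60)&(V>70)&roi; print("gray",rect(gy,"top",.028))
br=(H>=10)&(H<30)&(S>70)&roi; print("brass",rect(br,"top",.073,5))
jz=roi&(np.indices(H.shape)[1]>325)
for z0,z1 in((.006,.016),(.048,.0545),(.0555,.062),(.068,.08)):
    m=jz&(C[...,2]>z0)&(C[...,2]<z1)
    print(z0,rect(m,"top",(z0+z1)/2),m.sum())
st=roi&(np.indices(H.shape)[1]<325)
for z0,z1 in((.022,.034),(.05,.068),(.10,.13)):
    print(z0,rect(st&(C[...,2]>z0)&(C[...,2]<z1),"top",(z0+z1)/2))
a=cv2.resize(p[200:300,235:325],None,fx=6,fy=6,interpolation=cv2.INTER_CUBIC)
cv2.imwrite("pics/ck.png",a)
cv2.imwrite("pics/cj.png",cv2.resize(p[205:295,325:415],None,fx=6,fy=6,interpolation=cv2.INTER_CUBIC))
E
```

```text
orange []
z handle [0.11552634 0.1194208  0.12224733]
blue [(array([502.9, 286.2]), 25.1, 23.1, 0.2, (261, 242, 12, 13))]
gray [(array([498.7, 290.4]), 20.9, 14.7, 0.2, (261, 245, 8, 11)), (array([484.6, 284. ]), 110.5, 99.0, -2.2, (243, 230, 49, 54)), (array([498.2,  69.8]), 137.4, 101.5, 33.8, (333, 212, 73, 76))]
brass [(array([500.4,  69.4]), 30.8, 6.6, 33.7, (369, 245, 11, 13)), (array([481.9, 296.6]), 94.0, 19.6, 19.8, (249, 237, 24, 46))]
0.006 [(array([499.5,  68.9]), 129.2, 99.5, 34.0, (334, 213, 71, 75))] 1152
0.048 [(array([499.6,  68.9]), 127.5, 54.1, 34.1, (345, 219, 56, 65))] 1115
0.0555 [(array([499.3,  68.2]), 46.5, 44.5, -89.8, (362, 240, 24, 23)), (array([541.7,  97.4]), 12.2, 12.1, -0.0, (356, 227, 7, 7))] 379
0.068 [(array([499.6,  69. ]), 28.6, 5.5, 33.7, (370, 245, 10, 13))] 44
0.022 [(array([464.2, 277.7]), 23.0, 6.3, 0.2, (269, 261, 4, 12)), (array([472.5, 309.2]), 39.8, 14.7, 0.3, (252, 253, 8, 20)), (array([496.6, 291.4]), 16.8, 12.6, 0.2, (261, 247, 7, 9)), (array([501.9, 288.3]), 31.4, 27.3, 0.2, (259, 241, 14, 16))]
0.05 [(array([481.4, 265.6]), 52.8, 42.5, -89.8, (263, 249, 27, 22))]
0.1 [(array([483.9, 294.2]), 89.9, 17.0, 20.1, (250, 238, 22, 46))]
```

View pics/ck.png

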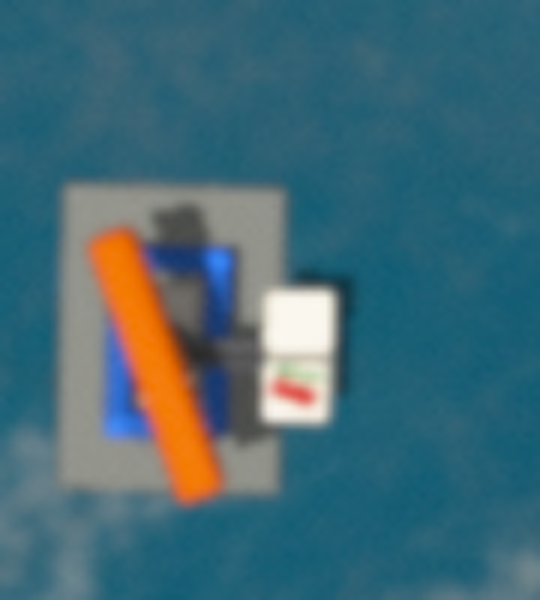

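View pics/cj.png

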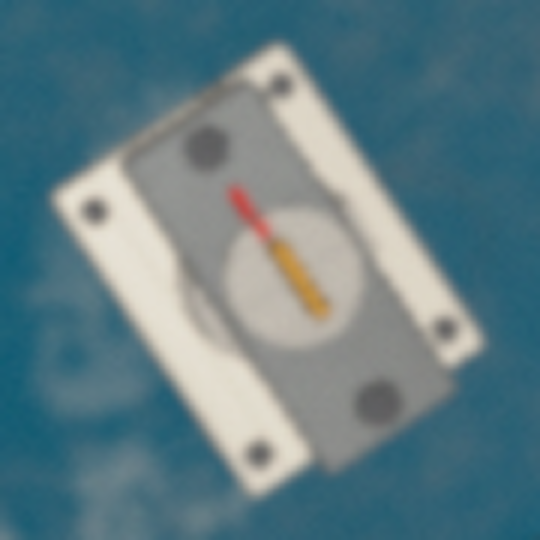

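```bash
cat >> h.py <<'E'
from scipy.spatial.transform import Rotation as Ro
def go(*wps):
    """tool-frame total shift and yaw turn (about tool z, deg) for successive tool-down waypoints x,y,z,yawdeg"""
    s=arm.get_state(); p=np.array(s["eef_pos"]); yaw=np.degrees(s["ee_rot"][2])
    print("now",p.round(4),np.round(np.degrees(s["ee_rot"]),2),"F",np.round(s["force"],1),"M",np.round(s["moment"],2),"w",round(s["width"],4),"g",s["gripper_force"],"t",s["t"])
    for w in wps:
        a=np.radians(yaw); R=np.array([[np.cos(a),np.sin(a),0],[np.sin(a),-np.cos(a),0],[0,0,-1]])
        dt=-((w[3]-yaw+180)%360-180)
        print(w,"turn z",round(dt,2),"shift mm (yaw kept)",(R.T@(np.array(w[:3])-p)*1000).round(1))
        p=np.array(w[:3]);yaw=w[3]
E
python3 - <<'E'
from seg import *
for n in("top","side"):
    C=cloud(n,np.load(n+"0.npz")["d"]); C=C[np.load(n+"0.npz")["d"]>0]
    for y0,y1 in((-.6,-.4),(-.4,-.3),(-.3,-.2),(-.2,-.1),(-.1,0),(0,.1),(.1,.2),(.2,.3)):
        q=C[(C[:,1]>y0)&(C[:,1]<y1)&(C[:,2]>.13)&(C[:,0]>.2)&(C[:,0]<1)]
        if len(q)>5: print(n,y0,"xmin",q[:,0].min().round(3),"zmax",q[:,2].max().round(3))
f=np.load("top0.npz"); p,d=f["p"],f["d"]; hsv=cv2.cvtColor(p,cv2.COLOR_BGR2HSV); C=cloud("top",d)
S=hsv[...,1]; roi=np.zeros(S.shape,bool); roi[195:300,235:325]=1
foot=roi&(C[...,2]<.02)&(S<60)&(hsv[...,2]>70)
print("foot",rect(roi&(S<60),"top",.006),np.percentile(C[foot][:,2],[10,50,90]))
white=roi&(S<60)&(hsv[...,2]>170); print("plate",rect(white,"top",.060))
go((.165,-.64,.3,-166),(.37,-.15,.3,-166),(.4837,.2945,.17,-160))
E
```

```text
top -0.2 xmin 0.512 zmax 0.403
top -0.1 xmin 0.519 zmax 0.403
top 0 xmin 0.665 zmax 0.401
top 0.1 xmin 0.823 zmax 0.396
top 0.2 xmin 0.873 zmax 0.316
side -0.2 xmin 0.513 zmax 0.383
side -0.1 xmin 0.204 zmax 0.406
side 0 xmin 0.2 zmax 0.41
side 0.1 xmin 0.819 zmax 0.394
foot [(array([483.1, 284.8]), 113.0, 101.2, -2.2, (243, 230, 49, 54))] [0.00090573 0.00498398 0.00754217]
plate [(array([482.5, 249.4]), 44.5, 24.3, 0.2, (278, 248, 13, 23))]
now [ 0.1648 -0.6541  0.2109] [ 1.7992e+02 -1.0000e-02 -1.6586e+02] F [-0.3 -0.   1. ] M [ 0.    0.02 -0.03] w 0.0876 g 0.0 t 0.1
(0.165, -0.64, 0.3, -166) turn z 0.14 shift mm (yaw kept) [ -3.7  13.6 -89.1]
(0.37, -0.15, 0.3, -166) turn z 0 shift mm (yaw kept) [-317.5  425.9    0. ]
(0.4837, 0.2945, 0.17, -160) turn z -6 shift mm (yaw kept) [-217.9  403.8  130. ]
```

Call:
move_arm:
  rows: "0 0 0 -0.032 0.044 -0.005 0.0876; 0 0 0 -0.032 0.044 -0.005 0.0876; 0 0 0 -0.032 0.044 -0.005 0.0876; 0 0 0 -0.032 0.044 -0.005 0.0876; 0 0 0 -0.032 0.044 -0.005 0.0876; 0 0 0 -0.032 0.044 -0.005 0.0876; 0 0 0 -0.032 0.044 -0.005 0.0876; 0 0 0 -0.032 0.044 -0.005 0.0876"

```text
t: 1.1
eef_pos: [0.3272, -0.249, 0.2519]
ee_rot: [-3.142, 0.0, -2.895]
force: [0.2, 0.5, 0.4]
width: 0.0872
gripper_force: 0.0
```

Call:
move_arm:
  rows: "0 0 0 -0.032 0.044 0 0.0876; 0 0 0 -0.032 0.044 0 0.0876; 0 0 0 -0.027 0.05 0.01 0.0876; 0 0 0 -0.027 0.05 0.01 0.0876; 0 0 0 -0.027 0.05 0.01 0.0876; 0 0 0 -0.027 0.05 0.01 0.0876; 0 0 0 -0.027 0.05 0.01 0.0876; 0 0 0 -0.027 0.04 0.01 0.0876"

```text
t: 2.1
eef_pos: [0.4539, 0.1733, 0.1914]
ee_rot: [3.141, 0.0, -2.894]
force: [-0.1, 0.2, 0.7]
width: 0.0875
gripper_force: 0.0
```

```bash
python3 -c "
from h import *
go((.4837,.2945,.16,-160),(.4837,.2945,.098,-160))"
```

```text
now [0.4539 0.1733 0.1914] [ 1.7999e+02  1.0000e-02 -1.6579e+02] F [-0.1  0.2  0.7] M [-0.06 -0.11  0.03] w 0.0875 g 0.0 t 2.1
(0.4837, 0.2945, 0.16, -160) turn z -5.79 shift mm (yaw kept) [-58.7 110.2  31.4]
(0.4837, 0.2945, 0.098, -160) turn z 0 shift mm (yaw kept) [ 0.  0. 62.]
```

Call:
move_arm:
  rows: "0 0 0 -0.0195 0.0367 0.01 0.0876; 0 0 0 -0.0195 0.0367 0.01 0.0876; 0 0 0 -0.0195 0.0367 0.01 0.0876; 0 0 -5.8 0 0 0 0.0876; 0 0 0 0 0 0 0.0876"

```text
t: 2.72
eef_pos: [0.4834, 0.2922, 0.161]
ee_rot: [-3.141, -0.001, -2.794]
force: [-0.4, -0.4, 0.0]
width: 0.0877
gripper_force: 0.0
```

```bash
python3 - <<'E'
from seg import *
go((.484,.294,.098,-160))
p,d=arm.grab_frame("side"); np.savez("side1.npz",p=p,d=d)
u,v=proj("side",[.484,.294,.11])[0]; u,v=int(u),int(v)
cv2.imwrite("pics/s1.png",cv2.resize(p[v-80:v+80,u-90:u+90],None,fx=4,fy=3.75))
# stand from top frame: handle-free foot corners
print("foot centre",plane("top",[[263.9,256.2]],.006),plane("top",[[245,230.8],[282.8,281.7]],.006).round(4).tolist())
E
```

```text
now [0.4834 0.2922 0.161 ] [-1.7996e+02 -8.0000e-02 -1.6006e+02] F [-0.4 -0.4  0. ] M [ 0.01 -0.02  0.  ] w 0.0877 g 0.0 t 2.725
(0.484, 0.294, 0.098, -160) turn z -0.06 shift mm (yaw kept) [-1.2  1.4 63. ]
foot centre [[0.48419303 0.29260661 0.006     ]] [[0.5385, 0.3335, 0.006], [0.4299, 0.2519, 0.006]]
```

View pics/s1.png

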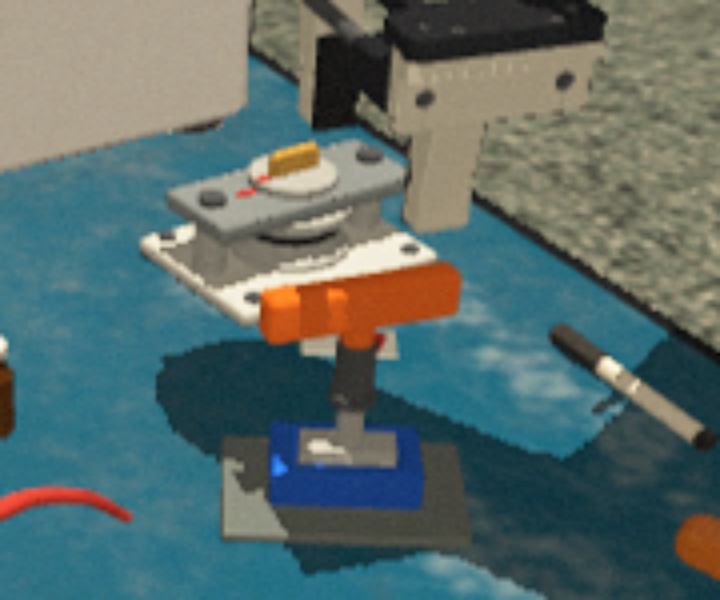

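The side view shows the key upright in the stand, with its handle at crop (360,300). The near finger tip is at about (437,225) and the darker far one at about (340,120). I'll check both against projected tip positions.

```bash
python3 - <<'E'
from h import *
s=arm.get_state(); R=Ro.from_euler("xyz",s["ee_rot"]).as_matrix(); p=np.array(s["eef_pos"])
u0,v0=[int(a) for a in proj("side",[.484,.294,.11])[0]]
for y in(.0438,.055,-.0438,-.055):
    w=p+R@[0,y,.008]; q=proj("side",w)[0]; print(y,w.round(3),((q-[u0-90,v0-80])*[4,3.75]).round(0))
q=proj("side",[[.484,.294,.121]])[0]; print(((q-[u0-90,v0-80])*[4,3.75]).round(0))
# handle by side view, top face z
f=np.load("side1.npz"); C=cloud("side",f["d"]); h=cv2.cvtColor(f["p"],cv2.COLOR_BGR2HSV)
m=(h[...,0]<14)&(h[...,1]>180)&(abs(C[...,0]-.484)<.08)&(abs(C[...,1]-.294)<.06)&(C[...,2]>.09)
P=C[m]; print(len(P),P.min(0).round(4),P.max(0).round(4),P.mean(0).round(4))
t=P[P[:,2]>.117]; print(len(t),t.mean(0).round(4)); r=cv2.minAreaRect((t[:,:2]*1000).astype(np.float32)); print(r)
E
```

```text
0.0438 [0.469 0.333 0.153] [417. 263.]
0.055 [0.465 0.344 0.153] [429. 276.]
-0.0438 [0.498 0.251 0.153] [330. 172.]
-0.055 [0.502 0.24  0.153] [320. 161.]
[365. 280.]
705 [0.4434 0.252  0.0902] [0.5289 0.3244 0.3531] [0.4863 0.3001 0.1145]
269 [0.4845 0.2968 0.1253]
((488.44964599609375, 297.3064270019531), (66.4856948852539, 72.56368255615234), 65.5517349243164)
```

```bash
python3 - <<'E'
from h import *
f=np.load("side1.npz"); C=cloud("side",f["d"])
m=(abs(C[...,0]-.484)<.06)&(abs(C[...,1]-.294)<.12)&(C[...,2]>.135)&(C[...,2]<.2)
P=C[m]; print(len(P))
for z in np.arange(.135,.2,.005):
    q=P[(P[:,2]>=z)&(P[:,2]<z+.005)]
    if len(q):
        a=q[q[:,1]>.294]; b=q[q[:,1]<.294]
        print(round(z,3),[ (len(k),k.min(0).round(3)[:2],k.max(0).round(3)[:2]) for k in(a,b) if len(k)])
p,d=arm.grab_frame("top"); np.savez("top1.npz",p=p,d=d)
C=cloud("top",d); m=(C[...,2]>.14)&(C[...,2]<.2)&(abs(C[...,0]-.484)<.12)&(abs(C[...,1]-.294)<.12); print("top",m.sum(),C[m].mean(0) if m.any() else "")
E
```

```text
384
0.175 [(20, array([0.453, 0.34 ]), array([0.478, 0.352])), (27, array([0.49 , 0.243]), array([0.512, 0.258]))]
0.18 [(39, array([0.454, 0.343]), array([0.477, 0.354])), (35, array([0.491, 0.244]), array([0.513, 0.257]))]
0.185 [(51, array([0.453, 0.339]), array([0.477, 0.353])), (39, array([0.489, 0.243]), array([0.513, 0.257]))]
0.19 [(47, array([0.453, 0.337]), array([0.478, 0.354])), (40, array([0.49 , 0.241]), array([0.513, 0.256]))]
0.195 [(47, array([0.454, 0.337]), array([0.477, 0.355])), (39, array([0.492, 0.242]), array([0.513, 0.256]))]
top 0
```

```bash
python3 - <<'E'
from h import *
print(arm.finger_overhang, [a for a in dir(arm) if a[0]!="_"])
# handle & plane height check in both views, near the stand
for n in("side","top"):
    f=np.load(n+"0.npz"); C=cloud(n,f["d"]); h=cv2.cvtColor(f["p"],cv2.COLOR_BGR2HSV)
    m=(h[...,0]<14)&(h[...,1]>180)&(abs(C[...,0]-.484)<.06)&(abs(C[...,1]-.294)<.06)&(C[...,2]>.09)
    print(n,np.percentile(C[m][:,2],[5,50,90,98]))
    m=(abs(C[...,0]-.6)<.04)&(abs(C[...,1]-.3)<.03); print(np.median(C[m][:,2]))
E
```

```text
0.008 ['Unreachable', 'camera_model', 'finger_overhang', 'get_state', 'grab_frame', 'job_done']
side [0.10043896 0.1146082  0.12113218 0.12206975]
-0.0001709760326889655
top [0.11480018 0.11930755 0.12159328 0.12253881]
-0.0008727100211932567
```

Camera heights agree: the table reads 0 and the handle top 0.1215. The open fingers probably swing back on an arc, so I'll partly close them in the air and measure again.

Call:
move_arm:
  rows: "0 0 0 -0.001 0.0015 0 0.04; 0 0 0 0 0 0 0.04; 0 0 0 0 0 0 0.04; 0 0 0 0 0 0 0.04"

```text
t: 3.32
eef_pos: [0.4842, 0.2938, 0.1619]
ee_rot: [3.141, 0.0, -2.794]
force: [-0.5, 0.2, -0.4]
width: 0.0529
gripper_force: 0.0
```

```bash
python3 - <<'E'
from h import *
go((.484,.294,.098,-160))
p,d=arm.grab_frame("side"); C=cloud("side",d)
m=(abs(C[...,0]-.484)<.06)&(abs(C[...,1]-.294)<.12)&(C[...,2]>.13)&(C[...,2]<.2)
P=C[m]
for z in np.arange(.13,.2,.005):
    q=P[(P[:,2]>=z)&(P[:,2]<z+.005)]
    if len(q): print(round(z,3),len(q),q.min(0).round(3)[:2],q.max(0).round(3)[:2])
E
```

```text
now [0.4842 0.2938 0.1619] [ 1.7999e+02  1.0000e-02 -1.6007e+02] F [-0.5  0.2 -0.4] M [ 0.02  0.01 -0.  ] w 0.0529 g 0.0 t 3.325
(0.484, 0.294, 0.098, -160) turn z -0.07 shift mm (yaw kept) [ 0.1  0.2 63.9]
0.175 33 [0.461 0.258] [0.508 0.335]
0.18 78 [0.46 0.26] [0.509 0.339]
0.185 88 [0.46  0.258] [0.509 0.339]
0.19 91 [0.46  0.256] [0.509 0.34 ]
0.195 81 [0.46  0.261] [0.508 0.34 ]
```

Call:
move_arm:
  rows: "0 0 0 0 0 0.03 0.04; 0 0 0 0 0 0.02 0.04; 0 0 0 0 0 0.014 0.04; 0 0 0 0 0 0 0.04"

```text
t: 3.88
eef_pos: [0.4838, 0.2935, 0.0969]
ee_rot: [-3.141, -0.002, -2.794]
force: [0.0, 0.4, -0.0]
width: 0.0404
gripper_force: 0.0
```

```bash
python3 - <<'E'
from h import *
go((.484,.294,.098,-160))
p,d=arm.grab_frame("side"); C=cloud("side",d)
u,v=proj("side",[.484,.294,.11])[0]; u,v=int(u),int(v)
cv2.imwrite("pics/s2.png",cv2.resize(p[v-80:v+80,u-90:u+90],None,fx=4,fy=3.75))
hs=cv2.cvtColor(p,cv2.COLOR_BGR2HSV)
m=(abs(C[...,0]-.484)<.03)&(C[...,1]-.294>.012)&(C[...,1]<.36)&(C[...,2]>.04)&(C[...,2]<.15)&(hs[...,1]<120)
P=C[m]
for z in np.arange(.04,.15,.005):
    q=P[(P[:,2]>=z)&(P[:,2]<z+.005)]
    if len(q): print(round(z,3),len(q),q.min(0).round(3)[:2],q.max(0).round(3)[:2])
E
```

```text
now [0.4838 0.2935 0.0969] [-1.7995e+02 -9.0000e-02 -1.6006e+02] F [ 0.   0.4 -0. ] M [ 0.   -0.03  0.03] w 0.0404 g 0.0 t 3.875
(0.484, 0.294, 0.098, -160) turn z -0.06 shift mm (yaw kept) [-0.3  0.4 -1.1]
0.055 2 [0.484 0.306] [0.486 0.308]
0.095 3 [0.504 0.307] [0.508 0.31 ]
0.1 2 [0.499 0.307] [0.51  0.313]
0.11 5 [0.466 0.324] [0.478 0.329]
0.115 34 [0.461 0.317] [0.487 0.333]
0.12 42 [0.462 0.323] [0.485 0.335]
0.125 37 [0.463 0.32 ] [0.485 0.332]
0.13 39 [0.463 0.315] [0.486 0.332]
0.135 39 [0.462 0.316] [0.486 0.333]
0.14 32 [0.462 0.318] [0.486 0.334]
0.145 1 [0.471 0.331] [0.471 0.331]
```

View pics/s2.png

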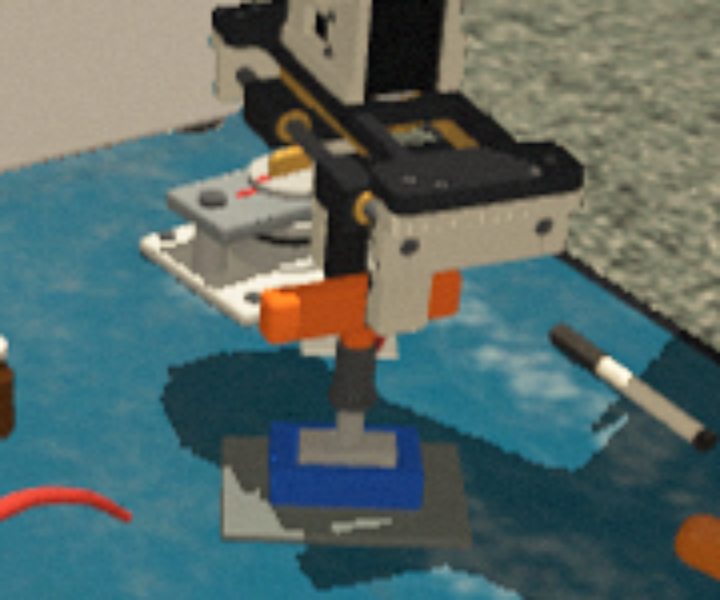

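The image shows the fingers straddling the handle, with the near tip at crop (400,330). Tip height is about 0.112, some 20 mm above what the TCP reading implies. I'll go 18 mm lower (the scale plate is well below) and grip.

Call:
move_arm:
  rows: "0 0 0 0 0 0.01 0.04; 0 0 0 0 0 0.008 0.04; 0 0 0 0 0 0 0.04; 0 0 0 0 0 0 0.01; 0 0 0 0 0 0 0.01; 0 0 0 0 0 0 0.01; 0 0 0 0 0 0 0.005; 0 0 0 0 0 0 0.005"
  squeeze: 50

```text
t: 4.92
eef_pos: [0.4843, 0.2941, 0.08]
ee_rot: [3.141, 0.0, -2.794]
force: [-0.0, 0.3, 0.8]
width: 0.0157
gripper_force: 50.0
```

```bash
cat > look.py <<'E'
from h import *
import sys
def key(tag,z0=.0,xy=None):
    """white scale plate and orange handle seen in both views"""
    for n in("top","side"):
        p,d=arm.grab_frame(n); np.savez(f"{n}_{tag}.npz",p=p,d=d)
def save(n,tag,P,name,h=80,fx=4):
    p=np.load(f"{n}_{tag}.npz")["p"]; u,v=[int(a) for a in proj(n,P)[0]]
    cv2.imwrite(f"pics/{name}.png",cv2.resize(p[max(v-h,0):v+h,max(u-h,0):u+h],None,fx=fx,fy=fx,interpolation=cv2.INTER_CUBIC))
E
python3 - <<'E'
from look import *
go(); key("grip")
f=np.load("side_grip.npz");C=cloud("side",f["d"]); hs=cv2.cvtColor(f["p"],cv2.COLOR_BGR2HSV)
m=(hs[...,0]<14)&(hs[...,1]>180)&(abs(C[...,0]-.484)<.06)&(abs(C[...,1]-.294)<.06)&(C[...,2]>.09)&(C[...,2]<.13)
print(np.percentile(C[m],[1,50,99],axis=0).round(4))
m=(abs(C[...,0]-.484)<.03)&(C[...,1]-.294>.004)&(C[...,1]<.34)&(C[...,2]>.075)&(C[...,2]<.15)&(hs[...,1]<100)
print("tip",np.percentile(C[m][:,2],[1,3,10]))
E
```

```text
now [0.4843 0.2941 0.08  ] [ 1.7999e+02  2.0000e-02 -1.6006e+02] F [-0.   0.3  0.8] M [ 0.23  0.06 -0.01] w 0.0157 g 49.99933362007141 t 4.925
[[0.4467 0.2889 0.0968]
 [0.5071 0.3089 0.1135]
 [0.5286 0.318  0.1222]]
tip [0.07549744 0.07655908 0.08072577]
```

Call:
move_arm:
  rows: "0 0 0 0 0 -0.01 0.005; 0 0 0 0 0 -0.02 0.005; 0 0 0 0 0 -0.03 0.005; 0 0 0 0 0 -0.02 0.005; 0 0 0 0 0 -0.01 0.005; 0 0 0 0 0 0 0.005"

```text
t: 5.78
eef_pos: [0.4842, 0.294, 0.1701]
ee_rot: [3.141, 0.001, -2.794]
force: [-1.1, 0.4, -3.5]
width: 0.0155
gripper_force: 50.0
```

```bash
python3 - <<'E'
from look import *
go(); key("lift")
save("side","lift",[.484,.294,.14],"lift_side",60,5)
import cv2
f=np.load("top_lift.npz"); p=f["p"]; u,v=[int(a) for a in proj("top",[.484,.294,.14])[0]]
cv2.imwrite("pics/lift_top.png",cv2.resize(p[v-50:v+50,u-50:u+50],None,fx=5,fy=5,interpolation=cv2.INTER_CUBIC))
a=cv2.imread("pics/lift_side.png");b=cv2.imread("pics/lift_top.png"); b=cv2.copyMakeBorder(b,0,100,0,0,0)
a=cv2.resize(a,(400,400)); b=cv2.resize(b[:500],(400,400)); cv2.imwrite("pics/lift.png",np.hstack([a,b]))
E
```

```text
now [0.4842 0.294  0.1701] [ 1.7997e+02  3.0000e-02 -1.6007e+02] F [-1.1  0.4 -3.5] M [-0.    0.   -0.01] w 0.0155 g 49.99825894832611 t 5.775
```

View pics/lift.png

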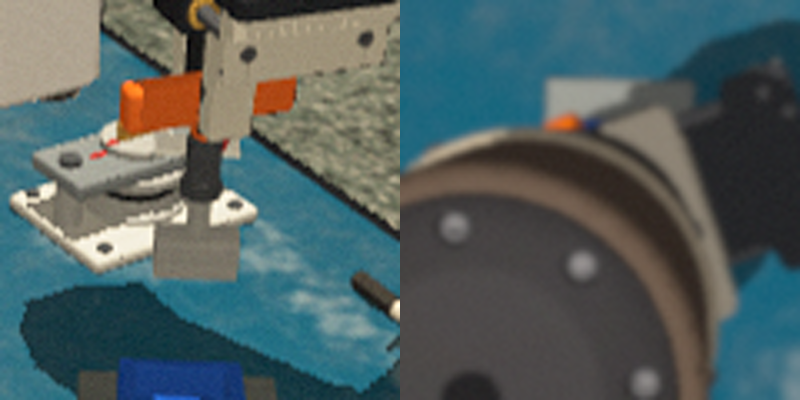

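The key is lifted, upright and clear of the stand, with the socket at left-panel (197,250). I'll get its yaw and position from the side depth.

```bash
cat > sock.py <<'E'
from look import *
def sock(tag,c,zb,yaw0,grab=True):
    """socket's face towards the side camera: c approx key xy, zb approx underside z"""
    if grab:
        p,d=arm.grab_frame("side"); np.savez(f"side_{tag}.npz",p=p,d=d)
    f=np.load(f"side_{tag}.npz"); C=cloud("side",f["d"]); 
    m=(np.hypot(C[...,0]-c[0],C[...,1]-c[1])<.035)&(C[...,2]>zb-.01)&(C[...,2]<zb+.019)&(f["d"]>0)
    hs=cv2.cvtColor(f["p"],cv2.COLOR_BGR2HSV); m&=hs[...,1]<110
    P=C[m]; a=np.radians(yaw0); n=np.array([-np.sin(a),np.cos(a)]); 
    if n[1]<0:n=-n
    k=abs((P[:,:2]-c)@n-.0095)<.006; P=P[k]
    for _ in range(3):
        o=P[:,:2].mean(0); w,V=np.linalg.eigh(np.cov((P[:,:2]-o).T)); t=V[:,1]*np.sign(V[:,1]@[np.cos(a),np.sin(a)]); nn=np.array([-t[1],t[0]]); nn*=np.sign(nn[1])
        P=P[abs((P[:,:2]-o)@nn)<.003]
    s=(P[:,:2]-o)@t; e=np.percentile(s,[.5,99.5]); ctr=o+t*e.mean()-nn*.0095
    print(tag,"n",len(P),"yaw",np.degrees(np.arctan2(t[1],t[0])).round(2),"len",(e[1]-e[0]).round(4),"centre",ctr.round(4),"z",np.percentile(P[:,2],[.5,99.5]).round(4))
    # per-band ends for tilt
    for z0 in(zb+.002,zb+.010):
        q=P[(P[:,2]>z0)&(P[:,2]<z0+.008)]; 
        if len(q): print("  band",round(z0,3),len(q),"along mid",(np.percentile((q[:,:2]-ctr)@t,[1,99]).mean()*1000).round(2),"face off",(((q[:,:2]-ctr)@nn).mean()*1000).round(2))
    return ctr
if __name__=="__main__":
    sock("lift",np.array([.484,.294]),.099,0,False)
E
python3 sock.py
```

```text
lift n 240 yaw -1.74 len 0.0427 centre [0.485  0.2939] z [0.0975 0.1178]
  band 0.101 97 along mid -0.3 face off 9.55
  band 0.109 102 along mid 0.13 face off 9.65
```

Call:
move_arm:
  rows: "0 0 0 0.0063 -0.02165 0 0.005; 0 0 0 0.0126 -0.0433 0 0.005; 0 0 0 0.0126 -0.0433 0 0.005; 0 0 -5 0.0126 -0.0433 0 0.005; 0 0 0 0 0 0 0.005"

```text
t: 6.5
eef_pos: [0.4934, 0.1328, 0.1691]
ee_rot: [-3.141, -0.002, -2.709]
force: [-0.3, -0.1, -2.6]
width: 0.0151
gripper_force: 50.0
```

```bash
python3 - <<'E'
from sock import *
go((.499,.069,.17,-124.5))
f=np.load("side0.npz"); C=cloud("side",f["d"]); hs=cv2.cvtColor(f["p"],cv2.COLOR_BGR2HSV)
m=(hs[...,0]>=10)&(hs[...,0]<32)&(hs[...,1]>100)&(np.hypot(C[...,0]-.4995,C[...,1]-.069)<.03)&(C[...,2]>.055)
print(rect:=None, m.sum(), C[m].mean(0).round(4), np.percentile(C[m][:,2],[2,98]))
P=C[m][:,:2]; w,V=np.linalg.eigh(np.cov((P-P.mean(0)).T)); t=V[:,1]*np.sign(V[0,1]); print("wing dir",np.degrees(np.arctan2(t[1],t[0])))
s=(P-P.mean(0))@t; e=np.percentile(s,[1,99]); print("len",e[1]-e[0],"mid",P.mean(0)+t*e.mean())
# the near (+y) face of the wing
n=np.array([-t[1],t[0]]); o=(P-np.array([.4995,.069]))@n; print("across",np.percentile(o,[2,20,50,80,98]).round(4))
E
```

```text
now [0.4934 0.1328 0.1691] [-1.7998e+02 -1.2000e-01 -1.5519e+02] F [-0.3 -0.1 -2.6] M [ 0.05 -0.02 -0.05] w 0.0151 g 49.997878074645996 t 6.5
(0.499, 0.069, 0.17, -124.5) turn z -30.69 shift mm (yaw kept) [ 21.7 -60.3  -0.9]
None 77 [0.5018 0.0697 0.0669] [0.05988013 0.07332009]
wing dir 30.505273201785137
len 0.02959723813801981 mid [0.50102741 0.0692662 ]
across [-0.0046 -0.0018 -0.0002  0.0013  0.0023]
```

Call:
move_arm:
  rows: "0 0 0 0.011 -0.03 0 0.005; 0 0 0 0.011 -0.03 0 0.005; 0 0 -8 0 0 0 0.005; 0 0 -8 0 0 0 0.005; 0 0 -8 0 0 0 0.005; 0 0 -6.7 0 0 0 0.005; 0 0 0 0 0 0 0.005; 0 0 0 0 0 0 0.005"

```text
t: 7.5
eef_pos: [0.4996, 0.0726, 0.1695]
ee_rot: [3.141, -0.001, -2.173]
force: [-0.0, -0.2, -3.6]
width: 0.0157
gripper_force: 50.0
```

```bash
python3 - <<'E'
from sock import *
go((.4997,.069,.17,-124.5)); s=arm.get_state()
sock("jig",np.array(s["eef_pos"][:2]),.099,33.9)
# strap + collar seen by the side camera at start: strap top plane rectangle
f=np.load("side0.npz"); C=cloud("side",f["d"]); m=(abs(C[...,2]-.052)<.0025)&(np.hypot(C[...,0]-.4995,C[...,1]-.069)<.09)
print("strap",cv2.minAreaRect((C[m][:,:2]*1000).astype(np.float32)))
m=(abs(C[...,2]-.010)<.0025)&(np.hypot(C[...,0]-.4995,C[...,1]-.069)<.1)&(cv2.cvtColor(f["p"],cv2.COLOR_BGR2HSV)[...,1]<60)
print("base",cv2.minAreaRect((C[m][:,:2]*1000).astype(np.float32)))
E
```

```text
now [0.4996 0.0726 0.1695] [ 1.7998e+02 -3.0000e-02 -1.2452e+02] F [-0.  -0.2 -3.6] M [ 0.05  0.03 -0.05] w 0.0157 g 49.99831259250641 t 7.5
(0.4997, 0.069, 0.17, -124.5) turn z -0.02 shift mm (yaw kept) [ 2.9 -2.2 -0.5]
jig n 133 yaw 34.18 len 0.0442 centre [0.5009 0.0743] z [0.0986 0.1178]
  band 0.101 55 along mid 0.87 face off 9.34
  band 0.109 56 along mid 0.18 face off 9.74
strap ((502.41033935546875, 71.04354858398438), (129.9104766845703, 54.926612854003906), 32.335899353027344)
base ((501.7236328125, 68.69176483154297), (132.3433837890625, 100.37728881835938), 34.357139587402344)
```

Call:
move_arm:
  rows: "0 0 0 0.003 -0.0026 0.005 0.005; 0 0 0 0 0 0.01 0.005; 0 0 0 0 0 0.006 0.005; 0 0 0 0 0 0 0.005; 0 0 0 0 0 0 0.005"

```text
t: 8.18
eef_pos: [0.5004, 0.0688, 0.1488]
ee_rot: [-3.141, 0.0, -2.17]
force: [-1.1, 0.5, -1.6]
width: 0.0159
gripper_force: 50.0
```

```bash
python3 - <<'E'
from sock import *
go((.4997,.069,.17,-124.5)); s=arm.get_state()
sock("pre",np.array([.501,.070]),.078,33.9)
save("side","pre",[.5,.069,.09],"pre",45,8)
E
```

```text
now [0.5004 0.0688 0.1488] [-179.99    0.   -124.36] F [-1.1  0.5 -1.6] M [0.01 0.03 0.02] w 0.0159 g 49.99834477901459 t 8.175
(0.4997, 0.069, 0.17, -124.5) turn z 0.14 shift mm (yaw kept) [  0.2   0.7 -21.2]
pre n 131 yaw 32.51 len 0.0434 centre [0.5017 0.07  ] z [0.0779 0.097 ]
  band 0.08 57 along mid -0.26 face off 9.41
  band 0.088 56 along mid 0.99 face off 9.66
```

View pics/pre.png

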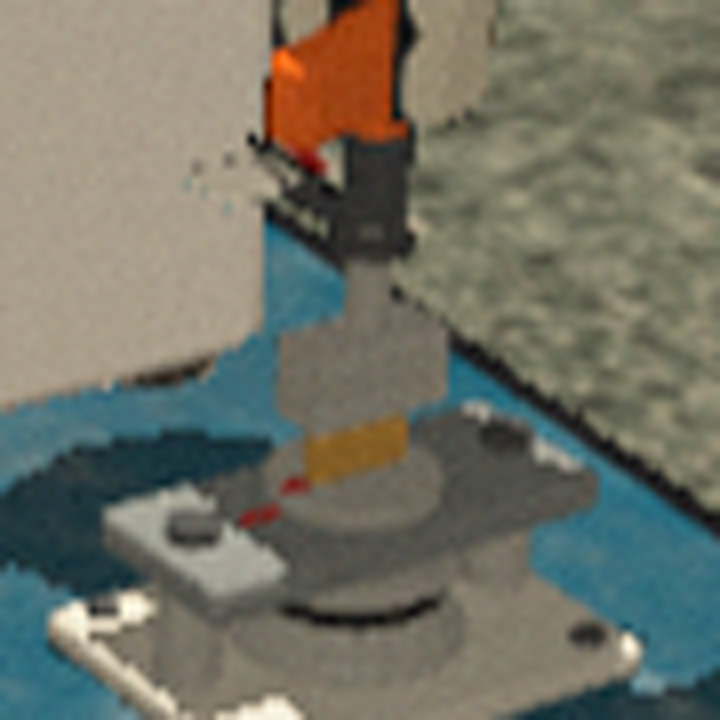

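Key held just over the wing. The socket spans crop x 278–447 and the wing 305–408, so I'll check the projected vertical between them.

```bash
python3 - <<'E'
from sock import *
u0,v0=[int(a) for a in proj("side",[.5,.069,.09])[0]]
c=lambda P:((proj("side",P)[0]-[u0-45,v0-45]+.5)*8).round(1)
for P in([.5,.069,.065],[.5,.069,.09],[.501,.069,.065],[.5,.070,.065]): print(P,c(P))
def ext(L,W,z,x,y,a):
    a=np.radians(a);t=np.array([np.cos(a),np.sin(a)]);n=np.array([-t[1],t[0]])
    q=[c([x+s*L/2*t[0]+r*W/2*n[0],y+s*L/2*t[1]+r*W/2*n[1],z])[0] for s in(1,-1) for r in(1,-1)]
    return min(q),max(q)
print("wing",ext(.030,.006,.065,.5,.069,33.9),"socket",ext(.043,.019,.09,.5004,.0688,33.9))
f=np.load("side_pre.npz")["p"]; g=f[v0-45:v0+45,u0-45:u0+45]
for r in (43,44,45,46,47): print(r,g[r,30:60].astype(int).sum(1)//3)
hs=cv2.cvtColor(g,cv2.COLOR_BGR2HSV); m=(hs[...,0]>8)&(hs[...,0]<30)&(hs[...,1]>120); m[:45]=0
ys,xs=np.nonzero(m); print([(r,xs[ys==r].min(),xs[ys==r].max()) for r in np.unique(ys)])
E
```

```text
[0.5, 0.069, 0.065] [361.7 452.5]
[0.5, 0.069, 0.09] [367.1 367.4]
[0.501, 0.069, 0.065] [357.9 452.4]
[0.5, 0.07, 0.065] [361.9 454.2]
wing (np.float64(309.1), np.float64(413.9)) socket (np.float64(277.5), np.float64(453.1))
43 [ 94  93  93  92  88 103 105 102  98 100 104 106  99 104 107 103 104 109
 109 109 111 107 108 104 110 105  48  29  30  25]
44 [ 94  99  95  94  96 105 102 102 103 101 105 105 103 108 111 105 112 110
 106 101 108 104 105 103 104 106  71  48  28  31]
45 [100  94  92  92 101  98 100 103 105 103 109 107 110 108 110 106 104 108
 101 105 106 104 110 104 107 104  82  76  67  38]
46 [ 97  93  98  99  90 105 106 106 105  98 108 108 106 112 104 104 107 107
 106 107 104 105 101 105 108 105  85  92  88  71]
47 [ 97  95  95  94  88 101  97 105 103  97 108 103 104 100 104 104 103 105
 101 102 105 105 102 101 111 107  89  88  88  91]
[(np.int64(52), np.int64(48), np.int64(50)), (np.int64(53), np.int64(45), np.int64(50)), (np.int64(54), np.int64(41), np.int64(50)), (np.int64(55), np.int64(38), np.int64(50)), (np.int64(56), np.int64(38), np.int64(50)), (np.int64(57), np.int64(38), np.int64(49)), (np.int64(58), np.int64(38), np.int64(45)), (np.int64(59), np.int64(38), np.int64(42))]
```

Key and wing agree within about 0.6 mm in the same camera, so I'll descend in small steps and watch the force.

Call:
move_arm:
  rows: "0 0 0 0 0 0.004 0.005; 0 0 0 0 0 0.003 0.005; 0 0 0 0 0 0.003 0.005; 0 0 0 0 0 0 0.005"

```text
t: 8.72
eef_pos: [0.5005, 0.0685, 0.1387]
ee_rot: [-3.141, -0.0, -2.17]
force: [3.0, -3.2, -4.2]
width: 0.0157
gripper_force: 50.0
```

```bash
python3 -c "
from h import *
go()"
```

```text
now [0.5005 0.0685 0.1387] [-1.7997e+02 -1.0000e-02 -1.2436e+02] F [ 3.  -3.2 -4.2] M [-1.21 -1.26  0.  ] w 0.0157 g 49.99836087226868 t 8.725
```

Call:
move_arm:
  rows: "0 0 0 0.0003 -0.0008 0 0.005; 0 0 0 0 0 0.002 0.005; 0 0 0 0 0 0.002 0.005; 0 0 0 0 0 0 0.005"

```text
t: 9.22
eef_pos: [0.5005, 0.068, 0.1345]
ee_rot: [3.141, -0.0, -2.171]
force: [1.5, -2.2, -4.2]
width: 0.0158
gripper_force: 50.0
```

```bash
python3 -c "
from h import *
go()"
```

```text
now [0.5005 0.068  0.1345] [ 1.7998e+02 -2.0000e-02 -1.2436e+02] F [ 1.5 -2.2 -4.2] M [-0.61 -0.64 -0.04] w 0.0158 g 49.997833371162415 t 9.225
```

Call:
move_arm:
  rows: "0 0 0 0.0003 -0.0008 0 0.005; 0 0 0 0 0 0.002 0.005; 0 0 0 0 0 0.002 0.005; 0 0 0 0 0 0.0015 0.005; 0 0 0 0 0 0 0.005"

```text
t: 9.85
eef_pos: [0.5012, 0.0674, 0.1291]
ee_rot: [3.141, -0.0, -2.17]
force: [-0.2, 0.2, -2.2]
width: 0.0155
gripper_force: 50.0
```

```bash
python3 - <<'E'
from sock import *
go()
sock("seat",np.array([.501,.069]),.058,33.9)
E
```

```text
now [0.5012 0.0674 0.1291] [ 1.7999e+02 -1.0000e-02 -1.2436e+02] F [-0.2  0.2 -2.2] M [ 0.01  0.11 -0.03] w 0.0155 g 49.99831795692444 t 9.85
seat n 162 yaw 32.82 len 0.0613 centre [0.5    0.0679] z [0.0502 0.0768]
  band 0.06 52 along mid 2.39 face off 9.11
  band 0.068 53 along mid 3.36 face off 9.4
```

Call:
move_arm:
  rows: "0 0 0 0 0 0.0007 0.005; 0 0 0 0 0 0.0007 0.005; 0 0 0 0 0 0 0.005"

```text
t: 10.28
eef_pos: [0.5016, 0.0674, 0.1288]
ee_rot: [-3.141, 0.001, -2.17]
force: [-2.0, -0.1, 6.3]
width: 0.0157
gripper_force: 50.0
```

```bash
python3 - <<'E'
from sock import *
go()
key("seat")
save("side","seat",[.5,.069,.09],"seat",45,8)
E
```

```text
now [0.5016 0.0674 0.1288] [-1.7995e+02  4.0000e-02 -1.2434e+02] F [-2.  -0.1  6.3] M [0.06 1.13 0.01] w 0.0157 g 50.00085890293121 t 10.275
```

View pics/seat.png

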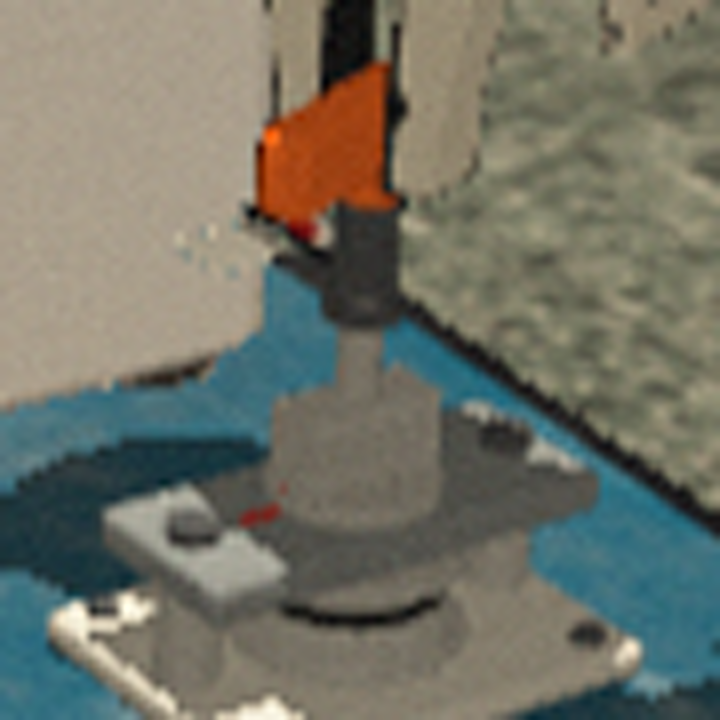

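The picture shows the socket down on the collar, its lower edge at crop (355,525), with the witness marks in line at about (260,515). Now I'll twist in small steps and watch Mz.

Call:
move_arm:
  rows: "0 0 2 0 0 0 0.005; 0 0 2 0 0 0 0.005; 0 0 2 0 0 0 0.005; 0 0 0 0 0 0 0.005"
  squeeze: 60

```text
t: 10.88
eef_pos: [0.5015, 0.0675, 0.1288]
ee_rot: [-3.141, 0.001, -2.275]
force: [-3.8, -0.5, 5.4]
width: 0.0158
gripper_force: 60.0
```

```bash
python3 -c "
from h import *
go()"
```

```text
now [0.5015 0.0675 0.1288] [-1.7996e+02  4.0000e-02 -1.3037e+02] F [-3.8 -0.5  5.4] M [0.15 1.24 0.  ] w 0.0158 g 60.00161647796631 t 10.875
```

Call:
move_arm:
  rows: "0 0 2 0.0004 0.0004 0 0.005; 0 0 2 0 0 0 0.005; 0 0 2 0 0 0 0.005; 0 0 0 0 0 0 0.005"

```text
t: 11.38
eef_pos: [0.5013, 0.0676, 0.1287]
ee_rot: [-3.141, 0.001, -2.38]
force: [-1.5, 0.5, 6.7]
width: 0.0157
gripper_force: 60.0
```

```bash
python3 -c "
from h import *
go()"
```

```text
now [0.5013 0.0676 0.1287] [-1.7996e+02  8.0000e-02 -1.3639e+02] F [-1.5  0.5  6.7] M [0.17 0.83 0.02] w 0.0157 g 60.00163793563843 t 11.375
```

Call:
move_arm:
  rows: "0 0 2 0 0 0 0.005; 0 0 2 0 0 0 0.005; 0 0 2 0 0 0 0.005; 0 0 0 0 0 0 0.005"

```text
t: 11.88
eef_pos: [0.5013, 0.0677, 0.1287]
ee_rot: [-3.141, 0.002, -2.485]
force: [-1.8, 0.6, 6.4]
width: 0.0157
gripper_force: 60.0
```

```bash
python3 -c "
from h import *
go()"
```

```text
now [0.5013 0.0677 0.1287] [-1.7997e+02  9.0000e-02 -1.4239e+02] F [-1.8  0.6  6.4] M [0.36 0.84 0.07] w 0.0157 g 60.00169515609741 t 11.875
```

Call:
move_arm:
  rows: "0 0 2 0 0 0 0.005; 0 0 2 0 0 0 0.005; 0 0 0 0 0 0 0.005"

```text
t: 12.25
eef_pos: [0.5013, 0.0677, 0.1287]
ee_rot: [-3.141, 0.002, -2.555]
force: [-2.1, 0.6, 6.7]
width: 0.0161
gripper_force: 60.0
```

```bash
python3 -c "
from h import *
go()"
```

```text
now [0.5013 0.0677 0.1287] [-1.7998e+02  1.0000e-01 -1.4640e+02] F [-2.1  0.6  6.7] M [0.41 0.84 0.04] w 0.0161 g 60.001691579818726 t 12.25
```

Call:
move_arm:
  rows: "0 0 2 0 0 0 0.005; 0 0 2 0 0 0 0.005; 0 0 1 0 0 0 0.005; 0 0 0 0 0 0 0.005"

```text
t: 12.75
eef_pos: [0.5013, 0.0677, 0.1287]
ee_rot: [-3.141, 0.002, -2.642]
force: [-1.4, 1.4, 5.5]
width: 0.0155
gripper_force: 60.0
```

```bash
python3 -c "
from h import *
go()"
```

```text
now [0.5013 0.0677 0.1287] [-1.7999e+02  1.0000e-01 -1.5138e+02] F [-1.4  1.4  5.5] M [0.56 0.89 0.06] w 0.0155 g 60.00148594379425 t 12.75
```

Call:
move_arm:
  rows: "0 0 2 0 0 0 0.005; 0 0 2 0 0 0 0.005; 0 0 1 0 0 0 0.005; 0 0 0 0 0 0 0.005"

```text
t: 13.25
eef_pos: [0.5013, 0.0678, 0.1287]
ee_rot: [3.142, 0.002, -2.729]
force: [-2.6, 0.8, 5.3]
width: 0.0156
gripper_force: 60.0
```

```bash
python3 -c "
from h import *
go()"
```

```text
now [0.5013 0.0678 0.1287] [ 1.8000e+02  1.1000e-01 -1.5638e+02] F [-2.6  0.8  5.3] M [0.72 0.95 0.01] w 0.0156 g 60.00182926654816 t 13.25
```

Call:
move_arm:
  rows: "0 0 2 0 0 0 0.005; 0 0 2 0 0 0 0.005; 0 0 0 0 0 0 0.005"

```text
t: 13.62
eef_pos: [0.5015, 0.0678, 0.1287]
ee_rot: [3.142, 0.002, -2.799]
force: [-1.6, 1.4, 5.4]
width: 0.0156
gripper_force: 60.0
```

```bash
python3 -c "
from h import *
go()"
```

```text
now [0.5015 0.0678 0.1287] [ 1.8000e+02  1.1000e-01 -1.6039e+02] F [-1.6  1.4  5.4] M [0.54 0.67 0.04] w 0.0156 g 60.003342032432556 t 13.625
```

Call:
move_arm:
  rows: "0 0 2 0 0 0 0.005; 0 0 2 0 0 0 0.005; 0 0 0 0 0 0 0.005"

```text
t: 14.0
eef_pos: [0.5016, 0.0676, 0.1288]
ee_rot: [-3.141, 0.002, -2.869]
force: [0.1, 0.1, 5.5]
width: 0.0156
gripper_force: 60.0
```

```bash
python3 -c "
from h import *
go()"
```

```text
now [0.5016 0.0676 0.1288] [-1.7999e+02  1.2000e-01 -1.6438e+02] F [0.1 0.1 5.5] M [0.07 0.3  0.14] w 0.0156 g 60.006587505340576 t 14.0
```

Call:
move_arm:
  rows: "0 0 1 0 0 0 0.005; 0 0 1 0 0 0 0.005; 0 0 0 0 0 0 0.005"

```text
t: 14.38
eef_pos: [0.5016, 0.0675, 0.1288]
ee_rot: [-3.141, 0.002, -2.903]
force: [-0.9, -0.8, 4.8]
width: 0.0154
gripper_force: 60.0
```

```bash
python3 -c "
from h import *
for i in range(3): arm.grab_frame('side'); go()"
```

```text
now [0.5017 0.0675 0.1288] [-1.7999e+02  1.2000e-01 -1.6635e+02] F [-0.3 -1.5  5.5] M [-0.23  0.1   0.17] w 0.0153 g 60.01431047916412 t 14.425
now [0.5017 0.0675 0.1288] [-1.7999e+02  1.2000e-01 -1.6635e+02] F [-0.8 -0.8  5.1] M [-0.2   0.1   0.12] w 0.0157 g 60.01407980918884 t 14.475
now [0.5017 0.0675 0.1288] [-1.7999e+02  1.2000e-01 -1.6635e+02] F [-0.3 -0.8  6.1] M [-0.18  0.13  0.12] w 0.0157 g 60.014365911483765 t 14.525
```

Call:
move_arm:
  rows: "0 0 1 0 0 0 0.005; 0 0 1 0 0 0 0.005; 0 0 0 0 0 0 0.005"

```text
t: 14.9
eef_pos: [0.5017, 0.0675, 0.1288]
ee_rot: [-3.141, 0.002, -2.938]
force: [-0.3, -0.4, 5.2]
width: 0.0157
gripper_force: 60.0
```

```bash
python3 -c "
from h import *
for i in range(3): arm.grab_frame('side'); go()"
```

```text
now [0.5017 0.0675 0.1288] [-1.7999e+02  1.2000e-01 -1.6833e+02] F [-0.1 -0.4  5.5] M [-0.2   0.09  0.26] w 0.0157 g 60.035659074783325 t 14.95
now [0.5017 0.0675 0.1288] [-1.7999e+02  1.2000e-01 -1.6833e+02] F [ 0.6 -0.2  5.4] M [-0.2   0.1   0.25] w 0.0155 g 60.035669803619385 t 15.0
now [0.5017 0.0675 0.1288] [-1.7999e+02  1.2000e-01 -1.6833e+02] F [0.4 0.1 5.8] M [-0.19  0.06  0.32] w 0.0154 g 60.03563404083252 t 15.05
```

Call:
move_arm:
  rows: "0 0 1 0 0 0 0.005; 0 0 1 0 0 0 0.005; 0 0 0.7 0 0 0 0.005; 0 0 0 0 0 0 0.005"

```text
t: 15.55
eef_pos: [0.5017, 0.0675, 0.1288]
ee_rot: [-3.141, 0.002, -2.985]
force: [0.3, -1.0, 5.3]
width: 0.0157
gripper_force: 60.1
```

```bash
python3 - <<'E'
from look import *
M=[]
for i in range(6): arm.grab_frame('side'); M.append(arm.get_state()["moment"][2])
print(np.round(M,3),np.mean(M)); go()
key("tw"); save("side","tw",[.5,.069,.11],"tw",45,8)
E
```

```text
[0.407 0.417 0.42  0.388 0.402 0.401] 0.40597330849855995
now [0.5017 0.0676 0.1288] [-1.7999e+02  1.3000e-01 -1.7101e+02] F [-0.1 -0.7  5.3] M [-0.2   0.09  0.4 ] w 0.0155 g 60.08305549621582 t 15.85
```

View pics/tw.png

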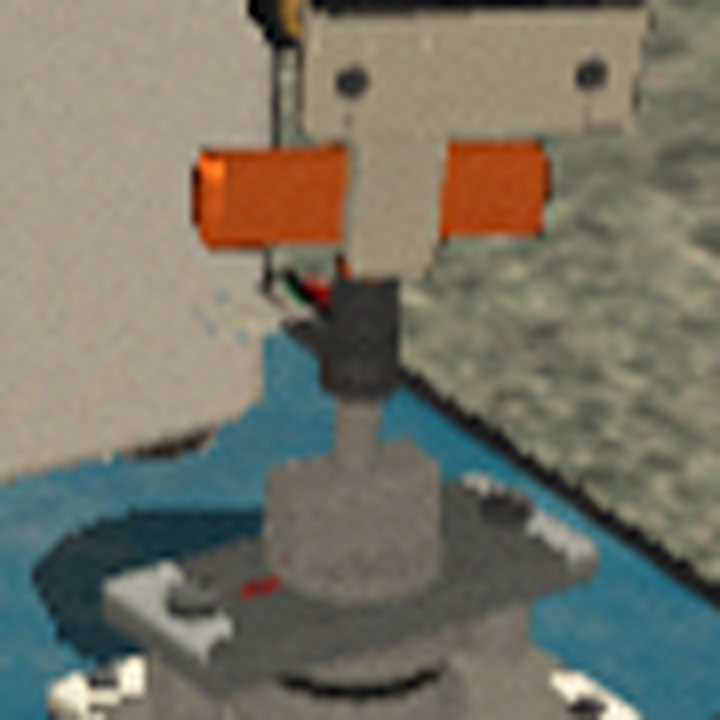

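The picture shows the key still seated, with the green and red of the scale just visible at (295,290) and the witness marks unchanged. Mz is 0.41 N m, so I'll add a little to reach about 0.5 and hold.

Call:
move_arm:
  rows: "0 0 1 0 0 0 0.005; 0 0 0.6 0 0 0 0.005; 0 0 0 0 0 0 0.005; 0 0 0 0 0 0 0.005; 0 0 0 0 0 0 0.005; 0 0 0 0 0 0 0.005; 0 0 0 0 0 0 0.005; 0 0 0 0 0 0 0.005"

```text
t: 16.95
eef_pos: [0.5017, 0.0676, 0.1288]
ee_rot: [-3.142, 0.002, -3.013]
force: [0.2, -0.6, 5.0]
width: 0.0158
gripper_force: 60.1
```

```bash
python3 - <<'E'
from look import *
M=[]
for i in range(6): arm.grab_frame('side'); M.append(arm.get_state()["moment"][2])
print(np.round(M,3),np.mean(M)); go()
E
```

```text
[0.519 0.507 0.487 0.522 0.537 0.485] 0.5093357868249234
now [0.5017 0.0675 0.1288] [-1.7999e+02  1.3000e-01 -1.7261e+02] F [-0.8 -0.4  4.3] M [-0.2   0.12  0.48] w 0.0156 g 60.122453570365906 t 17.25
```

Call:
move_arm:
  rows: "0 0 0 0 0 0 0.005; 0 0 0 0 0 0 0.005; 0 0 0 0 0 0 0.005; 0 0 0 0 0 0 0.005; 0 0 0 0 0 0 0.005; 0 0 0 0 0 0 0.005; 0 0 0 0 0 0 0.005; 0 0 0 0 0 0 0.005"

```text
t: 18.25
eef_pos: [0.5017, 0.0676, 0.1288]
ee_rot: [-3.142, 0.002, -3.013]
force: [0.6, -0.5, 5.9]
width: 0.0155
gripper_force: 60.1
```

Call:
move_arm:
  rows: "0 0 0 0 0 0 0.005; 0 0 0 0 0 0 0.005; 0 0 0 0 0 0 0.005; 0 0 0 0 0 0 0.005; 0 0 0 0 0 0 0.005; 0 0 0 0 0 0 0.005; 0 0 0 0 0 0 0.005; 0 0 0 0 0 0 0.005"

```text
t: 19.25
eef_pos: [0.5017, 0.0676, 0.1288]
ee_rot: [-3.141, 0.002, -3.013]
force: [-0.9, -0.5, 4.2]
width: 0.0159
gripper_force: 60.1
```

```bash
python3 - <<'E'
from look import *
M=[]
for i in range(4): arm.grab_frame('side'); M.append(arm.get_state()["moment"][2])
print(np.round(M,3),np.mean(M)); go()
E
```

```text
[0.512 0.47  0.528 0.51 ] 0.5051496690648953
now [0.5017 0.0676 0.1288] [-1.8000e+02  1.3000e-01 -1.7261e+02] F [ 0.5 -0.1  4.3] M [-0.15  0.02  0.51] w 0.0158 g 60.12234449386597 t 19.45
```

Held for more than 2 s at 0.5 N m. I'll back off, then lift.

Call:
move_arm:
  rows: "0 0 -3 0 0 0 0.005; 0 0 -3 0 0 0 0.005; 0 0 -3 0 0 0 0.005; 0 0 -3 0 0 0 0.005; 0 0 0 0 0 -0.003 0.005; 0 0 0 0 0 -0.005 0.005; 0 0 0 0 0 -0.005 0.005; 0 0 0 0 0 0 0.005"

```text
t: 20.45
eef_pos: [0.5008, 0.0675, 0.1413]
ee_rot: [3.141, 0.001, -2.804]
force: [0.3, -1.0, -2.7]
width: 0.0151
gripper_force: 60.0
```

```bash
python3 -c "
from h import *
go((.4842,.294,.172,172))"
```

```text
now [0.5008 0.0675 0.1413] [ 1.7998e+02  4.0000e-02 -1.6068e+02] F [ 0.3 -1.  -2.7] M [-0.14 -0.09  0.  ] w 0.0151 g 59.99833345413208 t 20.45
(0.4842, 0.294, 0.172, 172) turn z 27.32 shift mm (yaw kept) [-59.2 219.2 -30.7]
```

Call:
move_arm:
  rows: "0 0 0 0 0 -0.01 0.005; 0 0 0 0 0 -0.012 0.005; 0 0 0 0 0 -0.009 0.005; 0 0 0 0 0 0 0.005; 0 0 0 0 0 0 0.005"

```text
t: 21.08
eef_pos: [0.5004, 0.0673, 0.1717]
ee_rot: [3.141, -0.0, -2.804]
force: [-0.2, 0.3, -3.2]
width: 0.0156
gripper_force: 60.0
```

```bash
python3 - <<'E'
from sock import *
s=arm.get_state(); go((.4842,.294,.172,180))
sock("l2",np.array(s["eef_pos"][:2])+[.001,.001],.101,30)
E
```

```text
now [0.5004 0.0673 0.1717] [ 1.7999e+02 -1.0000e-02 -1.6067e+02] F [-0.2  0.3 -3.2] M [-0.03  0.02 -0.02] w 0.0156 g 59.9982225894928 t 21.075
(0.4842, 0.294, 0.172, 180) turn z 19.33 shift mm (yaw kept) [-59.7 219.3  -0.3]
l2 n 139 yaw 28.48 len 0.0431 centre [0.5016 0.0677] z [0.1006 0.1198]
  band 0.103 56 along mid -0.01 face off 9.83
  band 0.111 64 along mid 0.25 face off 9.26
```

Call:
move_arm:
  rows: "0 0 0 -0.0067 0.0243 0 0.005; 0 0 0 -0.0133 0.0488 0 0.005; 0 0 0 -0.0133 0.0488 0 0.005; 0 0 0 -0.0133 0.0488 0 0.005; 0 0 0 -0.0133 0.0488 0 0.005; 0 0 8 0 0 0 0.005; 0 0 8 0 0 0 0.005; 0 0 8 0 0 0 0.005"

```text
t: 22.12
eef_pos: [0.4841, 0.2943, 0.1711]
ee_rot: [-3.141, -0.001, 3.056]
force: [-1.0, -0.1, -2.7]
width: 0.0158
gripper_force: 60.0
```

Call:
move_arm:
  rows: "0 0 6.3 0 0 0 0.005; 0 0 0 0 0 0 0.005; 0 0 0 0 0 0 0.005"

```text
t: 22.5
eef_pos: [0.4844, 0.2941, 0.1715]
ee_rot: [-3.141, -0.0, 2.953]
force: [0.3, 0.2, -2.3]
width: 0.0155
gripper_force: 60.0
```

```bash
python3 - <<'E'
from sock import *
go((.4842,.294,.172,169))
s=arm.get_state(); sock("st",np.array(s["eef_pos"][:2]),.101,0)
# stand block in the side view: blue top face
f=np.load("side_st.npz"); C=cloud("side",f["d"]); hs=cv2.cvtColor(f["p"],cv2.COLOR_BGR2HSV)
b=(hs[...,0]>105)&(hs[...,0]<130)&(hs[...,1]>150)&(np.hypot(C[...,0]-.484,C[...,1]-.293)<.06)&(C[...,2]>.004)&(C[...,2]<.04)
print(b.sum(),np.percentile(C[b],[1,99],axis=0).round(4))
t=b&(C[...,2]>.026); print("top rect",cv2.minAreaRect((C[t][:,:2]*1000).astype(np.float32)))
save("side","st",[.484,.293,.06],"st",60,8) ; cv2.imwrite("pics/st.png",cv2.resize(cv2.imread("pics/st.png"),(600,600)))
E
```

```text
now [0.4844 0.2941 0.1715] [-1.7997e+02 -2.0000e-02  1.6918e+02] F [ 0.3  0.2 -2.3] M [ 0.   -0.02  0.01] w 0.0155 g 59.99807596206665 t 22.5
(0.4842, 0.294, 0.172, 169) turn z 0.18 shift mm (yaw kept) [ 0.2 -0.2 -0.5]
st n 234 yaw -2.25 len 0.0425 centre [0.4852 0.2937] z [0.1005 0.1199]
  band 0.103 102 along mid 0.12 face off 9.51
  band 0.111 94 along mid 0.12 face off 9.58
807 [[0.4542 0.2744 0.0095]
 [0.5194 0.3181 0.0296]]
top rect ((486.06976318359375, 295.004638671875), (44.703304290771484, 65.50997924804688), 87.68820190429688)
```

View pics/st.png

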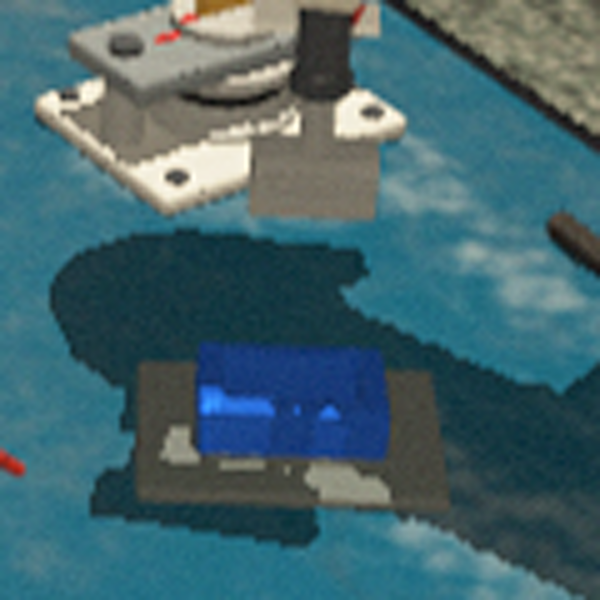

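The key hangs over the empty blue well, yaw matches within 0.1° and the offset is about 1 mm. Lowering it.

Call:
move_arm:
  rows: "0 0 0 -0.0003 0.0006 0.02 0.005; 0 0 0 0 0 0.025 0.005; 0 0 0 0 0 0.02 0.005; 0 0 0 0 0 0.01 0.005; 0 0 0 0 0 0.006 0.005; 0 0 0 0 0 0.004 0.005; 0 0 0 0 0 0 0.005"

```text
t: 23.42
eef_pos: [0.485, 0.2949, 0.0871]
ee_rot: [3.141, 0.0, 2.951]
force: [-0.7, -0.3, -2.5]
width: 0.0157
gripper_force: 60.0
```

```bash
python3 -c "
from h import *
go((.4844,.294,.08,169))"
```

```text
now [0.485  0.2949 0.0871] [1.7998e+02 1.0000e-02 1.6905e+02] F [-0.7 -0.3 -2.5] M [ 0.   -0.02  0.01] w 0.0157 g 59.99832630157471 t 23.425
(0.4844, 0.294, 0.08, 169) turn z 0.05 shift mm (yaw kept) [ 0.4 -1.   7.1]
```

Call:
move_arm:
  rows: "0 0 0 0 0 0.003 0.005; 0 0 0 0 0 0.002 0.005; 0 0 0 0 0 0.0015 0.005; 0 0 0 0 0 0.0008 0.005; 0 0 0 0 0 0 0.005"

```text
t: 24.05
eef_pos: [0.485, 0.2949, 0.0799]
ee_rot: [3.141, 0.0, 2.95]
force: [-1.8, -0.2, 2.3]
width: 0.0156
gripper_force: 60.0
```

```bash
python3 -c "
from h import *
go()"
```

```text
now [0.485  0.2949 0.0799] [1.7999e+02 1.0000e-02 1.6905e+02] F [-1.8 -0.2  2.3] M [-0.34  0.5  -0.05] w 0.0156 g 59.999690651893616 t 24.05
```

Contact at the floor height. Release (40 mm opening first), then rise.

Call:
move_arm:
  rows: "0 0 0 0 0 0 0.02; 0 0 0 0 0 0 0.03; 0 0 0 0 0 0 0.05; 0 0 0 0 0 0 0.06; 0 0 0 0 0 0 0.06; 0 0 0 0 0 -0.02 0.06; 0 0 0 0 0 -0.04 0.06; 0 0 0 0 0 -0.05 0.06"

```text
t: 25.05
eef_pos: [0.4843, 0.2943, 0.1899]
ee_rot: [-3.14, -0.001, 2.95]
force: [0.4, 0.9, 0.2]
width: 0.06
gripper_force: 0.0
```

Call:
move_arm:
  rows: "0 0 0 0.06 0 0 0.06; 0 0 0 0.06 0 0 0.06; 0 0 0 0.05 0 0 0.06; 0 0 0 0 0 0 0.06; 0 0 0 0 0 0 0.06"

```text
t: 25.68
eef_pos: [0.318, 0.3275, 0.1899]
ee_rot: [3.141, 0.0, 2.952]
force: [1.0, -0.3, 0.2]
width: 0.06
gripper_force: 0.0
```

```bash
python3 - <<'E'
from sock import *
go(); key("end")
for n in("top","side"):
    f=np.load(f"{n}_end.npz"); C=cloud(n,f["d"]); h=cv2.cvtColor(f["p"],cv2.COLOR_BGR2HSV)
    m=(h[...,0]<14)&(h[...,1]>180)&(abs(C[...,0]-.484)<.06)&(abs(C[...,1]-.294)<.06)&(C[...,2]>.09)&(C[...,2]<.135)
    print(n,m.sum(),np.percentile(C[m],[1,50,98],axis=0).round(4).tolist())
a=np.load("top_end.npz")["p"][195:300,235:415]; b=np.load("side_end.npz")["p"][130:290,220:400]
cv2.imwrite("pics/end.png",np.hstack([cv2.resize(a,(400,233)),cv2.resize(b,(262,233))]))
E
```

```text
now [0.318  0.3275 0.1899] [1.7995e+02 2.0000e-02 1.6911e+02] F [ 1.  -0.3  0.2] M [-0.   -0.08 -0.02] w 0.06 g 0.0 t 25.675
top 116 [[0.4429, 0.2817, 0.1131], [0.4858, 0.2931, 0.1197], [0.5267, 0.308, 0.1225]]
side 665 [[0.4442, 0.2842, 0.0912], [0.4866, 0.3016, 0.1117], [0.5283, 0.3106, 0.1214]]
```

View pics/end.png

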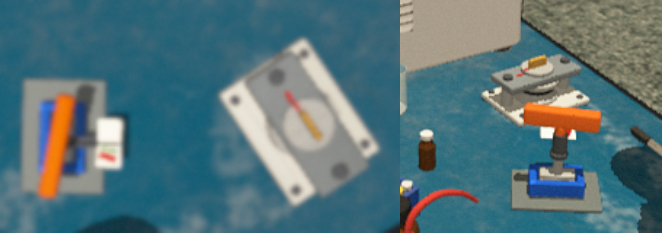

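The key stands upright and fully down in its stand, with its handle top at 0.122 m as at the start. The witness marks are in line at (295,100) and the vial is untouched. Handing in.

```bash
python3 -c "
from station import arm
print(arm.job_done())"
```

```text
the job is handed in; nothing more can be done
None
```

The screw held: I kept about 0.5 N m on it (judged from the wrist moment, mid green band) for over two seconds with the witness marks still in line, then stood the key back upright and fully down in its stand, released, with no contact with the glassware; the job is handed in, but the hand-in returned no verdict.

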